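# Load the analyser's reagent slide and lock it in at the next hole

## Task

Stand the narrow round reagent bottle upright in the small raised dish of the analyser's slide and let go of it. Then pull up the slide's spring plunger by its black knob, push the slide one hole further towards the analyser so that the bottle comes under the sipper, and let the pin drop fully home in that hole. Finish still holding the knob with the pin home, and do not drop or tip the bottle or disturb the other things on the bench.

Things in the scene. Friction and masses are not known exactly. Their poses are not given: they have to be found in the camera images.
- bottle: the reagent bottle to load, the only round narrow one: white plastic, 48 mm in diameter, straight sides up to 66 mm, a shoulder, then a round cap 34 mm in diameter from 76 mm to its flat top at 95 mm, with a small dark port in the middle; 90 to 180 g. Stands on the bench; origin at the centre of its underside, z up
- analyser: bench analyser (ivory, 300 x 240 x 280 mm, fixed) and the fixed aluminium tube of its reagent slide. Origin on the bench below the lock hole in which the pin starts; z up; +y runs along the tube to the housing, x across it. Tube 44 mm wide, top at 52 mm, y = -119 to 275 mm where the housing begins; round 11 mm lock holes in its top at y = -70, 0, 70, 140 mm
- next_hole (a point): centre of the next lock hole towards the housing, on the tube's top face, 70 mm further along the analyser's +y than the hole the pin starts in
- sipper (a point): lower end of the sipper needle, 208 mm above the bench; with the pin in the next hole the dish is directly below it. The sipper arm that carries it is 32 mm wide, its underside 236 mm above the bench; it reaches from the housing out to 10 mm past the needle, that is to 60 mm short of the dish centre at the start
- dish (a point): centre of the floor of the round steel dish that the bottle stands in, 90 mm above the bench on a 24 mm stem, carried by the slide 125 mm ahead (analyser's +y) of the plunger. Inside diameter 58 mm, outside 64 mm, rim 5 mm above its floor. It moves with the slide
- slide (a joint): position of the sliding section (saddle 68 x 48 mm with the plunger, two side bars, cross plate, dish) along the tube, m: 0 at the start hole, grows towards the housing, 0.070 at the next hole. Travel -0.075 to 0.10, with about 2 N of rubbing once the pin is out. Pin play in a hole: 1.5 mm either way
- plunger (a joint): how far the spring plunger is pulled straight up, m: 0 with the pin home (8 mm deep in the hole), pin clear of the tube above 0.008, stop at 0.016. Its spring pushes down with 4 N at 0, 9 N at the stop: let down over a hole the 8 mm round-tipped pin drops in; elsewhere it rides on the tube at 0.008
- knob: black round pull knob on the plunger: neck 18 mm in diameter for 10 mm, then a head 28 mm in diameter, 26 mm tall. Origin on the axis at the neck's underside (86 mm above the bench with the pin home): the head is 10 to 36 mm above the origin. Moves with plunger and slide. Below it a 20 mm barrel and the saddle, top at 64 mm
- square_bottle: bystander: white square bottle, 56 x 56 mm, 82 mm tall with an off-centre cap; origin at the centre of its underside
- jar: bystander: squat round white jar, 70 mm in diameter, 56 mm tall; origin at the centre of its underside
- tube_rack: bystander: grey rack 36 x 130 mm with capped tubes, 88 mm tall, beside the slide; origin at the centre of its underside, long side along y
- tip_box: bystander: pipette tip box 85 x 120 x 56 mm; origin at the centre of its underside
- slide_box: bystander: white microscope slide box 30 x 85 x 30 mm beside the slide; origin at the centre of its underside, long side along y

How it is judged:
By the outcome, as a careful person would: the job done as asked, in the order asked, and still so for the second after the job is handed in, while the arm keeps its last pose, push and grip.
It also fails if it takes over 51 s, if anything falls off the work surface, if the arm or the gripper's body presses on something with over 40 N, if the wrist force passes 120 N, or if a joint passes its speed limit or range.

## Robot

A 6-joint arm with a two-finger parallel gripper is mounted at the origin on the work surface. World frame = base frame: x ahead of the robot, y to its left, z up, the work surface at z = 0. Lengths are in mm, angles in degrees, forces in N, time in s.
With the tool pointing down it reaches from about 300 to 750 mm from the base axis. Payload 8.5 kg.
Tool frame: the origin (TCP) lies midway between the tips of the shut fingers; the grasp point (between the pads) lies 19 mm behind it; z points along the fingers, y is the direction in which the jaws open and shut (so a half turn about z gives the same grasp; the last joint's range is limited). The gripper opens to 88 mm and grips with 3 to 60 N. Pads are 18 mm wide; open, the fingers measure 123 mm over their backs; the gripper's body (75 mm by 187 mm) begins 45 mm behind the grasp point.
Start: joints at [60.201, 21.807, 74.336, -0, 83.858, -12.336], TCP at [165.048, 524.633, 238.748] pointing down, gripper open.
Joint ranges: [-178.18, 178.18], [-50.72, 133.34], [12.68, 142.11], [-81.47, 261.47], [9.98, 163.14], [-165.26, 165.26]. Speed limits (degrees/s): [136.94, 136.94, 180, 180, 180, 180].

## Interface

Orientations are given as [roll, pitch, yaw] about the fixed x, y, z axes, in that order (R = Rz(yaw) Ry(pitch) Rx(roll)).
In Python, from cell import env gives the robot as it stands.
- The arm moves only by the tool move_arm, never from a script. Its argument "rows" is a list that holds one entry, the list of rows, each a list of 7 numbers: the finger opening in cm, from 0 to 8.81, then the shift along the tool's x, y, z in cm, then the turn, a rotation vector about the tool's x, y, z in rad. A call has 1 to 5 rows; each row is the pose to reach, as a shift and turn from the pose commanded when the call began, along the tool's axes at that moment; what a row does not reach only later rows make up. A row lasts 1/10 s, in which the tool goes at most 50 mm and 8.59 degrees, less where a joint would pass 70% of its speed; a pose out of reach is approached as far as the arm can. A call with a gripper value outside its range is refused whole. The fingers move at their own pace and stop on an object; "grip_force" is the grip in N (left out, the last holds). Time passes only in rows, so rows that repeat a pose let the fingers close. It gives the time, the measured TCP pose, the force and the opening at its end, in the units of the state.
- env.state(): the state, without advancing time (a new reading comes with each control period).
- env.camera(name): name is "scene" or "top" or "wrist"; returns a dict with "image" (384x512x3 uint8, red, green, blue), "fx", "fy", "cx", "cy" (pixels), "extrinsics" (4x4, takes a point from camera to world coordinates). Camera axes: x right, y up, looking along -z (the intrinsics and any distortion apply to the point x, -y, -z); pixel columns grow to the right and rows downward; lengths in mm; the calibration is good to about 2 mm. A picture is of the moment at which its call begins. There is no depth.
- env.hand_in(): hands the job in, once; it reports no verdict.
The state is a dict: "t": time; "joint_positions": joint angles; "qvel": joint speeds; "joint_torque": joint torques, N m; "eef_pos": TCP position; "orientation": TCP orientation; "contact_force": force on the tool from outside, world axes, zero at the start; "wrist_torque": the same for the moment, N m; "gripper_width": opening from 0.0 (shut) to 1.0 (fully open).
Only numpy, scipy, OpenCV 4.12 (cv2) and the standard library are available. Lean on these libraries where they do the work, as an engineer would, in place of code of your own. Each camera call takes 0.05 s, during which the arm holds its last target. There are 200 camera calls.

## Working session

There is one attempt and no reset: what is moved stays moved. The work goes in short steps, Python scripts to look and compute and a tool call to move; the robot and the scene stay as the last step left them, time stands still between calls to the robot, and variables do not carry over. Pictures are saved under pics/ and viewed, about 8 in all and at most 12, crops included, and the job is handed in when it is done.

Besides the shell and the picture viewer there is one more tool, called after "Emit:" as name(argument=value, ...), one argument or row to a line, values as JSON. move_arm: Moves the arm, as the interface text tells. Its arguments: {"type":"object","properties":{"rows":{"type":"array"},"grip_force":{"type":"number"}},"required":["rows"]}

```bash
mkdir -p pics; python3 - <<'E'
from cell import env
import cv2,numpy as np
s=env.state();print(s)
for n in("scene","top","wrist"):
    c=env.camera(n);cv2.imwrite(f"pics/{n}0.png",c["image"][:,:,::-1]);print(n,c["fx"],c["fy"],c["cx"],c["cy"],[k for k in c]);print(np.round(c["extrinsics"],3).tolist())
a=[cv2.imread(f"pics/{n}0.png") for n in("scene","top")]
E
```

```text
{'t': 0.0, 'joint_positions': array([ 6.01995133e+01,  2.18397605e+01,  7.43838349e+01, -7.05380432e-04,
        8.38591956e+01, -1.23353984e+01]), 'qvel': array([-0.00578097,  0.02291818, -0.01120429,  0.02733295, -0.14958063,
       -0.01721402]), 'joint_torque': array([ 5.74611058e-04, -4.37938750e+01, -2.24560994e+01,  7.14283716e-02,
        3.52459482e-02, -8.45749446e-05]), 'eef_pos': array([164.92602713, 524.39263675, 238.1547115 ]), 'orientation': array([-1.79918971e+02, -1.70019189e-02,  1.62534976e+02]), 'contact_force': array([ 0.67434708, -0.13138723, -0.13257194]), 'wrist_torque': array([-0.0409801 ,  0.0139024 ,  0.01482026]), 'gripper_width': 0.9936876925060548}
scene 484.00386463719224 484.00386463719224 254.60549063515356 186.09248288313523 ['image', 'fx', 'fy', 'cx', 'cy', 'extrinsics']
[[0.751, -0.447, 0.486, 1126.686], [0.66, 0.498, -0.562, -778.922], [0.009, 0.743, 0.669, 934.719], [0.0, 0.0, 0.0, 1.0]]
top 463.60084125750194 463.60084125750194 256.2878327253474 190.89517140354107 ['image', 'fx', 'fy', 'cx', 'cy', 'extrinsics']
[[0.027, 0.999, -0.04, 508.627], [-0.999, 0.029, 0.032, -79.181], [0.033, 0.039, 0.999, 1191.07], [0.0, 0.0, 0.0, 1.0]]
wrist 271.9894686150486 271.9894686150486 255.7015579772672 190.7623888853884 ['image', 'fx', 'fy', 'cx', 'cy', 'extrinsics']
[[0.3, -0.911, -0.282, 93.13], [0.954, 0.286, 0.09, 547.016], [-0.001, -0.296, 0.955, 382.757], [0.0, 0.0, 0.0, 1.0]]
```

View pics/top0.png

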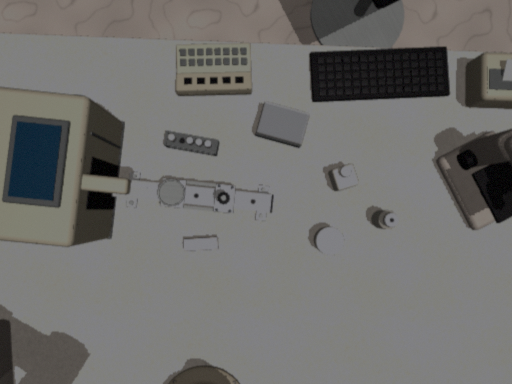

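View pics/scene0.png

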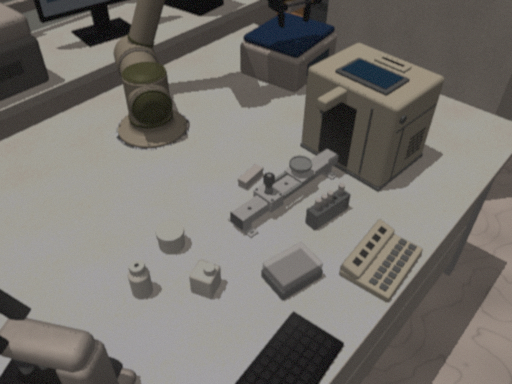

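The top view shows the bottle near (388,219), the knob near (223,198), the dish near (171,192) and lock holes near (253,201) and (196,196). In the scene view the bottle is at (140,278), the knob at (269,178) and the dish at (301,163).

```bash
cat > h.py <<'E'
import cv2,numpy as np
def ray(c,u,v):
    E=np.array(c["extrinsics"]);d=E[:3,:3]@np.array([(u-c["cx"])/c["fx"],-(v-c["cy"])/c["fy"],-1.]);return E[:3,3],d
def onz(c,u,v,z):
    o,d=ray(c,u,v);return (o+d*(z-o[2])/d[2])[:2]
def tri(rs):
    A=0;b=0
    for o,d in rs:
        d=d/np.linalg.norm(d);P=np.eye(3)-np.outer(d,d);A=A+P;b=b+P@o
    return np.linalg.solve(A,b)
def proj(c,p):
    E=np.array(c["extrinsics"]);q=E[:3,:3].T@(np.array(p)-E[:3,3]);return c["cx"]+c["fx"]*q[0]/-q[2],c["cy"]+c["fy"]*q[1]/q[2]
E
python3 - <<'E'
from cell import env
from h import *
c=env.camera("top");im=cv2.cvtColor(c["image"],cv2.COLOR_RGB2BGR)
g=cv2.cvtColor(im,cv2.COLOR_BGR2GRAY)
for nm,(u,v,z,r) in dict(cap=(391,219,95,4),hole1=(253,201,52,4),hole2=(196,196,52,4),knob=(223,198,122,8)).items():
    p=g[v-r:v+r+1,u-r:u+r+1].astype(float);w=np.clip(np.median(p)*.75-p,0,None) if nm!="knob" else (p<45)*1.
    yy,xx=np.mgrid[v-r:v+r+1,u-r:u+r+1];U,V=(w*xx).sum()/w.sum(),(w*yy).sum()/w.sum();print(nm,U,V,onz(c,U,V,z))
a=cv2.resize(im[165:255,100:280],None,fx=4.4,fy=4.4,interpolation=cv2.INTER_CUBIC)
b=cv2.resize(im[150:250,310:410],None,fx=2,fy=2,interpolation=cv2.INTER_CUBIC)
s=cv2.cvtColor(env.camera("scene")["image"],cv2.COLOR_RGB2BGR)
d=cv2.resize(s[140:230,220:360],None,fx=2.2,fy=2.2);e=cv2.resize(s[250:310,120:180],None,fx=3.3,fy=3.3)
o=np.zeros((596,792,3),np.uint8);o[:396]=a;o[396:596,:200]=b;o[396:396+198,210:210+308]=d;o[396:396+198,530:530+198]=e
cv2.imwrite("pics/crop.png",cv2.convertScaleAbs(o,alpha=1.3))
E
```

```text
cap 391.3529411764706 219.72549019607843 [ 493.08075462 -437.93019177]
hole1 252.50474383301707 201.13092979127134 [ 528.8913602  -106.71766716]
hole2 195.7674825174825 195.3068181818182 [539.2566823   32.59961708]
knob 222.78125 197.328125 [534.48110036 -36.35814921]
```

View pics/crop.png

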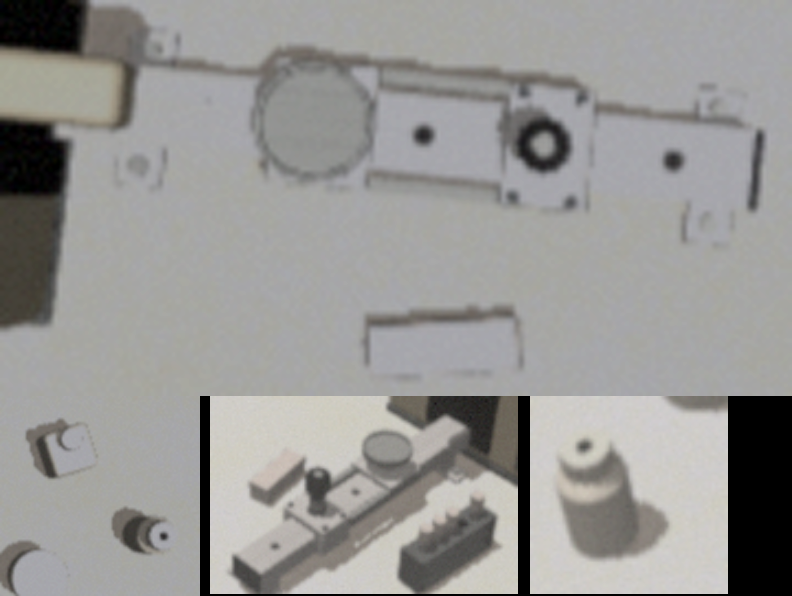

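The crop confirms the dish at about (314,120) and the black knob at (543,145). The two holes come out 139.7 mm apart, which gives a slide yaw of about -4.3°. I'm setting out towards the bottle at (493,-438).

Emit:
move_arm(
  rows=[
    [[8.8, -3, -4, 0, 0, 0, 0], [8.8, -6, -8, 0, 0, 0, 0], [8.8, -9, -12, 0, 0, 0, 0], [8.8, -12, -16, 0, 0, 0, 0], [8.8, -15, -20, 0, 0, 0, 0]],
  ],
)

```text
t: 0.75
eef_pos: [248.1, 287.1, 238.8]
orientation: [180.0, 0.0, 162.6]
contact_force: [1.1, 0.4, -0.1]
gripper_width: 1.001
```

Emit:
move_arm(
  rows=[
    [[8.8, -3, -4, 0, 0, 0, 0], [8.8, -6, -8, 0, 0, 0, 0], [8.8, -9, -12, 0, 0, 0, 0], [8.8, -12, -16, 0, 0, 0, 0], [8.8, -15, -20, 0, 0, 0, 0]],
  ],
)

```text
t: 1.25
eef_pos: [331.3, 51.0, 239.0]
orientation: [180.0, 0.1, 162.5]
contact_force: [0.9, -0.2, -0.2]
gripper_width: 0.998
```

Emit:
move_arm(
  rows=[
    [[8.8, -3, -4, 0, 0, 0, 0.14], [8.8, -6, -8, 0, 0, 0, 0.28], [8.8, -9, -12, 0, 0, 0, 0.42], [8.8, -12, -16, 0, 0, 0, 0.56], [8.8, -15, -20, 0, 0, 0, 0.7]],
  ],
)

```text
t: 1.75
eef_pos: [414.4, -185.0, 238.7]
orientation: [180.0, 0.0, 122.1]
contact_force: [0.5, 0.4, 0.5]
gripper_width: 1.002
```

```bash
cat >> h.py <<'E'
from scipy.spatial.transform import Rotation as Ro
def go(s,p,yaw):
    """shift (cm) and turn (rad) in tool axes to reach p (mm), tool down at yaw"""
    R=Ro.from_euler("xyz",s["orientation"],degrees=True)
    T=Ro.from_euler("xyz",[180,0,yaw],degrees=True)
    r=(R.inv()*T).as_rotvec()
    return np.round(R.inv().apply(np.array(p)-s["eef_pos"])/10,2),np.round(r,3)
E
python3 - <<'E'
from cell import env
from h import *
s=env.state();print(s["t"],s["eef_pos"],s["orientation"],s["joint_positions"]);print(go(s,[493,-438,240],108))
E
```

```text
1.75 [ 414.40230573 -184.99122537  238.7403548 ] [1.79990877e+02 4.62439886e-03 1.22057428e+02] [-3.90659357e+01  1.21193808e+01  8.85936331e+01  7.26337053e-03
  7.92796588e+01 -7.11247149e+01]
(array([-25.61,  -6.77,  -0.12]), array([0.   , 0.   , 0.245]))
```

Emit:
move_arm(
  rows=[
    [[8.8, -4.3, -1.1, 0, 0, 0, 0.14], [8.8, -8.5, -2.2, 0, 0, 0, 0.28], [8.8, -12.8, -3.4, 0, 0, 0, 0.42], [8.8, -17, -4.5, 0, 0, 0, 0.56], [8.8, -21, -5.6, 0, 0, 0, 0.7]],
  ],
)

```text
t: 2.25
eef_pos: [479.8, -391.9, 238.4]
orientation: [-180.0, -0.0, 82.0]
contact_force: [0.4, -0.2, 0.6]
gripper_width: 0.999
```

Emit:
move_arm(
  rows=[
    [[8.8, 0, 0, 0, 0, 0, 0.14], [8.8, 0, 0, 0, 0, 0, 0.28], [8.8, 0, 0, 0, 0, 0, 0.42], [8.8, 0, 0, 0, 0, 0, 0.56], [8.8, 0, 0, 0, 0, 0, 0.7]],
  ],
)

```text
t: 2.75
eef_pos: [479.6, -390.0, 238.5]
orientation: [-180.0, -0.0, 41.9]
contact_force: [-0.7, 0.0, -0.2]
gripper_width: 0.994
```

Emit:
move_arm(
  rows=[
    [[8.8, 0, 0, 0, 0, 0, 0.14], [8.8, 0, 0, 0, 0, 0, 0.28], [8.8, 0, 0, 0, 0, 0, 0.42], [8.8, 0, 0, 0, 0, 0, 0.56], [8.8, 0, 0, 0, 0, 0, 0.7]],
  ],
)

```text
t: 3.25
eef_pos: [479.6, -390.0, 238.5]
orientation: [-180.0, 0.0, 1.8]
contact_force: [-0.1, -0.0, 1.1]
gripper_width: 0.994
```

Emit:
move_arm(
  rows=[
    [[8.8, 0, 0, 0, 0, 0, 0.14], [8.8, 0, 0, 0, 0, 0, 0.28], [8.8, 0, 0, 0, 0, 0, 0.42], [8.8, 0, 0, 0, 0, 0, 0.56], [8.8, 0, 0, 0, 0, 0, 0.7]],
  ],
)

```text
t: 3.75
eef_pos: [479.6, -390.0, 238.6]
orientation: [-180.0, 0.0, -38.3]
contact_force: [0.3, 0.7, -1.0]
gripper_width: 0.997
```

Emit:
move_arm(
  rows=[
    [[8.8, 0, 0, 0, 0, 0, 0.14], [8.8, 0, 0, 0, 0, 0, 0.28], [8.8, 0, 0, 0, 0, 0, 0.42], [8.8, 0, 0, 0, 0, 0, 0.56], [8.8, 0, 0, 0, 0, 0, 0.7]],
  ],
)

```text
t: 4.25
eef_pos: [479.5, -390.0, 238.6]
orientation: [180.0, 0.0, -78.4]
contact_force: [-0.6, -0.7, -0.2]
gripper_width: 0.996
```

```bash
python3 - <<'E'
from cell import env
from h import *
s=env.state();print(s["t"],s["eef_pos"],s["orientation"],s["joint_positions"]);print(go(s,[493,-438,240],-80))
c=env.camera("wrist");im=c["image"][:,:,::-1].copy();cv2.imwrite("pics/w1.png",im)
print(proj(c,[493,-438,95]))
E
```

```text
4.25 [ 479.54912477 -390.00818384  238.58087537] [ 1.79987655e+02  1.86013009e-02 -7.84371271e+01] [-5.00781307e+01  2.88210456e+01  6.26570257e+01 -2.02838165e-03
  8.85441613e+01  1.18359046e+02]
(array([ 4.97, -0.36, -0.14]), array([0.   , 0.   , 0.027]))
(np.float64(253.29396618412392), np.float64(134.3396580844159))
```

View pics/w1.png

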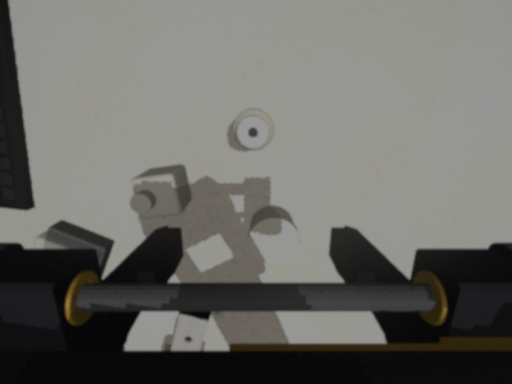

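The wrist view shows the bottle port at (252,131), against a prediction of (253,134). That puts the bottle about 2–3 mm further towards -y, so I'll descend around (493,-440).

Emit:
move_arm(
  rows=[
    [[8.8, 2.6, -0.2, 0, 0, 0, 0.02], [8.8, 5.15, -0.3, 0, 0, 0, 0.02], [8.8, 5.15, -0.3, 2, 0, 0, 0.02], [8.8, 5.15, -0.3, 5, 0, 0, 0.02], [8.8, 5.15, -0.3, 9, 0, 0, 0.02]],
  ],
)

```text
t: 4.8
eef_pos: [493.5, -440.4, 148.9]
orientation: [-179.9, -0.2, -79.1]
contact_force: [1.6, -0.8, 0.1]
gripper_width: 0.997
```

```bash
python3 - <<'E'
from cell import env
from h import *
s=env.state();print(s["t"],s["eef_pos"],s["orientation"]);
c=env.camera("wrist");g=cv2.cvtColor(c["image"],cv2.COLOR_RGB2GRAY)
u,v=map(int,proj(c,[493,-440,95]));r=20;p=g[v-r:v+r+1,u-r:u+r+1].astype(float);w=(p<90)*1.
yy,xx=np.mgrid[v-r:v+r+1,u-r:u+r+1];U,V=(w*xx).sum()/w.sum(),(w*yy).sum()/w.sum();print(u,v,U,V,w.sum(),onz(c,U,V,95))
b=onz(c,U,V,95);print(go(s,[b[0],b[1],39],-80))
cv2.imwrite("pics/w2.png",c["image"][:,:,::-1])
E
```

```text
4.8 [ 493.48405613 -440.42275848  148.85650084] [-1.79915996e+02 -1.62026360e-01 -7.90951862e+01]
257 211 254.59146341463415 207.09146341463415 164.0 [ 496.06344471 -442.88315789]
(array([ 0.26, -0.19, 10.99]), array([-0.001, -0.003,  0.016]))
```

Emit:
move_arm(
  rows=[
    [[8.8, 0.2, -0.15, 3, 0, 0, 0], [8.8, 0.2, -0.15, 6, 0, 0, 0], [8.8, 0.2, -0.15, 9, 0, 0, 0], [8.8, 0.2, -0.15, 10.6, 0, 0, 0], [8.8, 0.2, -0.15, 11, 0, 0, 0]],
  ],
)

```text
t: 5.35
eef_pos: [494.6, -441.0, 37.3]
orientation: [179.9, 0.2, -79.1]
contact_force: [0.2, -0.3, 0.8]
gripper_width: 1.001
```

Emit:
move_arm(
  rows=[
    [[4.2, 0, 0, 0, 0, 0, 0], [4.2, 0, 0, 0, 0, 0, 0], [4.2, 0, 0, 0, 0, 0, 0], [4.2, 0, 0, 0, 0, 0, 0], [4.2, 0, 0, 0, 0, 0, 0]],
  ],
  grip_force=15,
)

```text
t: 5.85
eef_pos: [495.1, -441.6, 39.3]
orientation: [-180.0, -0.0, -79.2]
contact_force: [-0.6, 0.1, 0.6]
gripper_width: 0.566
```

Emit:
move_arm(
  rows=[
    [[4.2, 0, 0, 0, 0, 0, 0], [4.2, 0, 0, 0, 0, 0, 0], [4.2, 0, 0, 0, 0, 0, 0], [4.2, 0, 0, 0, 0, 0, 0], [4.2, 0, 0, 0, 0, 0, 0]],
  ],
)

```text
t: 6.35
eef_pos: [495.0, -441.7, 39.2]
orientation: [-180.0, -0.0, -79.3]
contact_force: [-2.7, 1.0, 5.8]
gripper_width: 0.543
```

Emit:
move_arm(
  rows=[
    [[4, 0, 0, 0, 0, 0, 0], [4, 0, 0, -0.5, 0, 0, 0], [4, 0, 0, -1.5, 0, 0, 0], [4, 0, 0, -3, 0, 0, 0], [4, 0, 0, -5, 0, 0, 0]],
  ],
  grip_force=20,
)

```text
t: 6.85
eef_pos: [494.8, -441.1, 89.0]
orientation: [180.0, 0.1, -79.2]
contact_force: [-0.5, -0.5, -1.6]
gripper_width: 0.537
```

Emit:
move_arm(
  rows=[
    [[4, 0, 0, -3, 0, 0, 0], [4, 0, 0, -6, 0, 0, 0], [4, 0, 0, -8, 0, 0, 0], [4, 0, 0, -9, 0, 0, 0], [4, 0, 0, -9, 0, 0, 0]],
  ],
)

```text
t: 7.35
eef_pos: [495.3, -441.7, 180.0]
orientation: [-179.9, -0.1, -79.2]
contact_force: [-0.3, -0.8, -1.1]
gripper_width: 0.542
```

```bash
python3 - <<'E'
from cell import env
from h import *
s=env.state();print(s["t"],s["eef_pos"],s["orientation"],s["contact_force"],s["gripper_width"])
c=env.camera("wrist");cv2.imwrite("pics/w3.png",c["image"][:,:,::-1])
print("port pred if bottle centred, top 56 above TCP",proj(c,s["eef_pos"]+[0,0,56]))
d=np.array([534.07,-37.06])+125*np.array([.0742,.9972]);print(d);print(go(s,[d[0],d[1]-60,182],-70))
E
```

```text
7.35 [ 495.26031648 -441.70959893  180.02880428] [-1.79934454e+02 -1.15688538e-01 -7.92473855e+01] [-0.25997034 -0.82950486 -1.07427115] 0.5420987701524583
port pred if bottle centred, top 56 above TCP (np.float64(258.49951095742995), np.float64(311.63560851361024))
[543.345  87.59 ]
(array([-45.21, -13.48,  -0.27]), array([-0.001, -0.002, -0.161]))
```

View pics/w3.png

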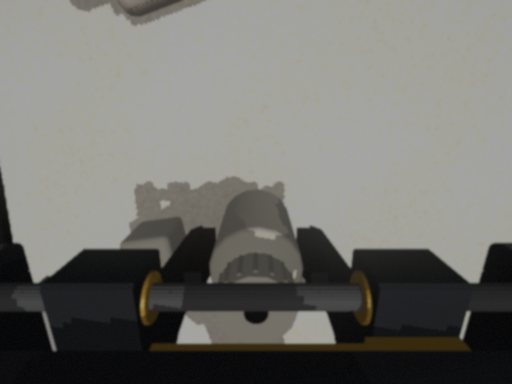

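The bottle is upright and centred between the fingers, with its port near (256,317). I'm carrying it to a point short of the dish.

Emit:
move_arm(
  rows=[
    [[4, -3, -1, -0.3, 0, 0, 0], [4, -7.5, -2.5, -0.6, 0, 0, 0], [4, -12, -3.6, -1, 0, 0, 0], [4, -16.5, -5, -1, 0, 0, 0], [4, -21, -6.3, -1, 0, 0, 0]],
  ],
)

```text
t: 7.9
eef_pos: [517.2, -221.3, 187.4]
orientation: [179.9, 0.1, -79.3]
contact_force: [0.6, -1.2, -2.1]
gripper_width: 0.541
```

Emit:
move_arm(
  rows=[
    [[4, -4.5, -1.4, 0, 0, 0, -0.03], [4, -9, -2.7, 0, 0, 0, -0.06], [4, -13.5, -4.1, 0, 0, 0, -0.1], [4, -18, -5.4, 0, 0, 0, -0.13], [4, -21, -6.3, 0, 0, 0, -0.16]],
  ],
)

```text
t: 8.4
eef_pos: [539.7, -2.4, 187.4]
orientation: [179.9, 0.1, -69.9]
contact_force: [0.2, -0.4, -1.0]
gripper_width: 0.536
```

```bash
python3 - <<'E'
from cell import env
from h import *
s=env.state();print(s["t"],s["eef_pos"],s["orientation"],s["joint_positions"],s["gripper_width"])
print(go(s,[543.3,87.6,180],-70))
E
```

```text
8.4 [539.65811816  -2.38610128 187.38974361] [ 1.79874030e+02  1.11392340e-01 -6.99176002e+01] [-1.28408596e+01  2.33159554e+01  8.08784033e+01  2.58055613e-02
  7.59719250e+01  1.47070327e+02] 0.5361139341390194
(array([-8.32, -3.43,  0.75]), array([0.002, 0.002, 0.001]))
```

Emit:
move_arm(
  rows=[
    [[4, -2, -0.8, 0.2, 0, 0, 0], [4, -5, -2, 0.5, 0, 0, 0], [4, -7.5, -3, 1, 0, 0, 0], [4, -8.3, -3.4, 1.5, 0, 0, 0], [4, -8.3, -3.4, 1.5, 0, 0, 0]],
  ],
)

```text
t: 8.9
eef_pos: [543.5, 85.0, 172.1]
orientation: [179.8, 0.1, -70.0]
contact_force: [0.7, -0.6, -1.0]
gripper_width: 0.542
```

```bash
python3 - <<'E'
from cell import env
from h import *
s=env.state();print(s["t"],s["eef_pos"],s["orientation"],s["contact_force"])
c=env.camera("wrist");im=c["image"][:,:,::-1].copy();cv2.imwrite("pics/w4.png",im)
a=np.array([.0742,.9972]);h0=np.array([534.07,-37.06])
for n,p in dict(hm=[*(h0-70*a),52],knobtop=[*h0,122],h1=[*(h0+70*a),52]).items():print(n,proj(c,p))
E
```

```text
8.9 [543.46905827  84.99361956 172.1000792 ] [ 1.79831338e+02  7.08721239e-02 -6.99866236e+01] [ 0.69321375 -0.55831752 -0.99673186]
hm (np.float64(352.86264659215516), np.float64(-17.81286464974025))
knobtop (np.float64(335.21185655996334), np.float64(51.81715479459902))
h1 (np.float64(279.0041183740805), np.float64(139.02395428438626))
```

View pics/w4.png

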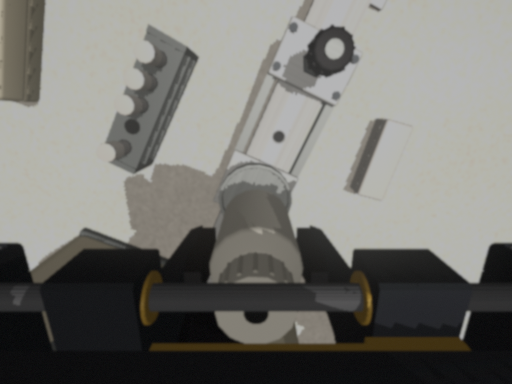

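In the wrist view the next hole is at (278,136) and the knob at (335,48), both close to prediction. The bottle lines up laterally over the dish at (255,188). I'm lowering it with a +1 mm correction.

Emit:
move_arm(
  rows=[
    [[4, 0.1, 0, 0.5, 0, 0, 0], [4, 0.1, 0, 1.3, 0, 0, 0], [4, 0.1, 0, 2.1, 0, 0, 0], [4, 0.1, 0, 2.9, 0, 0, 0], [4, 0.1, 0, 3.3, 0, 0, 0]],
  ],
)

```text
t: 9.45
eef_pos: [544.2, 83.1, 139.6]
orientation: [179.9, 0.0, -70.1]
contact_force: [0.2, -0.2, -1.3]
gripper_width: 0.538
```

```bash
python3 - <<'E'
from cell import env
from h import *
s=env.state();print(s["t"],s["eef_pos"],s["orientation"],s["contact_force"])
o=[]
for n,(u,v) in dict(top=(171,185),scene=(305,150)).items():
    c=env.camera(n);im=c["image"][:,:,::-1]
    u,v=map(int,proj(c,[543,88,110]));q=im[v-35:v+35,u-45:u+45] if v>35 else im[:70,u-45:u+45]
    o.append(cv2.resize(q,(540,420),interpolation=cv2.INTER_CUBIC)[:, :395])
cv2.imwrite("pics/c5.png",cv2.convertScaleAbs(np.hstack(o),alpha=1.3))
E
```

```text
9.45 [544.15449829  83.06657213 139.64615402] [ 1.79922622e+02  3.21160685e-02 -7.01052447e+01] [ 0.2307117  -0.21792157 -1.34043028]
```

View pics/c5.png

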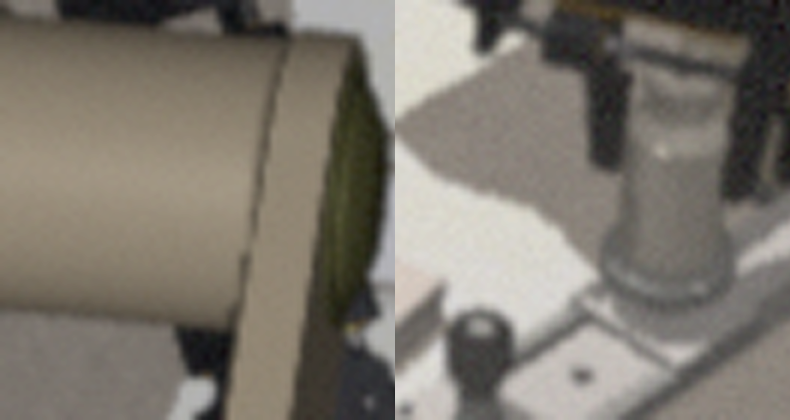

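The scene view shows the bottle axis at crop x≈675 and the dish centre at ≈672, so it is well centred. I'll lower gently to contact.

Emit:
move_arm(
  rows=[
    [[4, -0.05, 0, 0.3, 0, 0, 0], [4, -0.05, 0, 0.6, 0, 0, 0], [4, -0.05, 0, 0.8, 0, 0, 0], [4, -0.05, 0, 0.9, 0, 0, 0], [4, -0.05, 0, 0.9, 0, 0, 0]],
  ],
)

```text
t: 10.05
eef_pos: [544.3, 83.8, 131.7]
orientation: [180.0, 0.0, -70.1]
contact_force: [-1.0, -1.5, -1.5]
gripper_width: 0.539
```

Emit:
move_arm(
  rows=[
    [[4, 0, 0, 0.05, 0, 0, 0], [4, 0, 0, 0.1, 0, 0, 0], [4, 0, 0, 0.12, 0, 0, 0], [4, 0, 0, 0.12, 0, 0, 0]],
  ],
)

```text
t: 10.45
eef_pos: [544.3, 83.8, 130.6]
orientation: [-180.0, -0.0, -70.1]
contact_force: [-0.7, 0.2, -1.3]
gripper_width: 0.541
```

Emit:
move_arm(
  rows=[
    [[4, 0, 0, 0.05, 0, 0, 0], [4, 0, 0, 0.1, 0, 0, 0], [4, 0, 0, 0.15, 0, 0, 0], [4, 0, 0, 0.15, 0, 0, 0]],
  ],
)

```text
t: 10.85
eef_pos: [544.3, 83.8, 129.2]
orientation: [-180.0, -0.0, -70.1]
contact_force: [-0.6, 0.3, 1.0]
gripper_width: 0.542
```

Emit:
move_arm(
  rows=[
    [[4, 0, 0, 0.03, 0, 0, 0], [4, 0, 0, 0.06, 0, 0, 0], [4, 0, 0, 0.1, 0, 0, 0], [4, 0, 0, 0.1, 0, 0, 0]],
  ],
)

```text
t: 11.25
eef_pos: [544.4, 83.8, 129.1]
orientation: [-179.9, -0.0, -70.1]
contact_force: [-4.1, -0.1, 9.6]
gripper_width: 0.543
```

Emit:
move_arm(
  rows=[
    [[4, 0, 0, -0.06, 0, 0, 0], [4, 0, 0, -0.06, 0, 0, 0], [5.4, 0, 0, -0.06, 0, 0, 0], [6, 0, 0, -0.06, 0, 0, 0], [7.5, 0, 0, -0.06, 0, 0, 0]],
  ],
)

```text
t: 11.75
eef_pos: [544.4, 83.8, 128.4]
orientation: [180.0, 0.0, -70.1]
contact_force: [-0.1, 0.2, 0.2]
gripper_width: 0.748
```

Emit:
move_arm(
  rows=[
    [[7.5, 0, 0, 0, 0, 0, 0], [7.5, 0, 0, 0, 0, 0, 0], [7.5, 0, 0, -0.5, 0, 0, 0], [7.5, 0, 0, -2, 0, 0, 0], [7.5, 0, 0, -4, 0, 0, 0]],
  ],
)

```text
t: 12.25
eef_pos: [544.0, 83.8, 168.8]
orientation: [179.9, 0.0, -70.1]
contact_force: [0.4, -0.3, 0.3]
gripper_width: 0.849
```

Emit:
move_arm(
  rows=[
    [[7.5, 0, 0, -3, 0, 0, 0], [7.5, 0, 0, -6, 0, 0, 0], [7.5, 0, 0, -9, 0, 0, 0], [7.5, 0, 0, -10, 0, 0, 0], [7.5, 0, 0, -10, 0, 0, 0]],
  ],
)

```text
t: 12.75
eef_pos: [544.6, 83.8, 269.6]
orientation: [-179.9, -0.1, -70.1]
contact_force: [-0.5, 0.2, -0.3]
gripper_width: 0.85
```

```bash
python3 - <<'E'
from cell import env
from h import *
s=env.state();print(s["t"],s["eef_pos"],s["orientation"],s["joint_positions"],s["contact_force"],s["gripper_width"])
print(go(s,[534,-37,200],-70))
c=env.camera("wrist");print(proj(c,[543.3,87.6,185]),proj(c,[543.3,87.6,90]))
cv2.imwrite("pics/w6.png",c["image"][:,:,::-1])
E
```

```text
12.75 [544.57506335  83.78636841 269.57050618] [-1.79870567e+02 -5.75065446e-02 -7.00793130e+01] [-3.56591221e+00  2.07095863e+01  7.09063489e+01 -1.15917132e-03
  8.82424364e+01  1.56513370e+02] [-0.5386201   0.15312676 -0.26215281] 0.850082414969821
(array([10.99,  5.13,  6.96]), array([-0.002, -0.001, -0.001]))
(np.float64(256.86619012367106), np.float64(202.30275638226777)) (np.float64(256.68596491865947), np.float64(176.2765837059286))
```

View pics/w6.png

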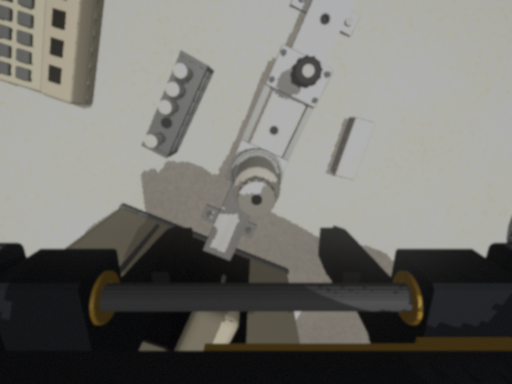

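The bottle stands upright in the dish, its port at (257,200) against a prediction of (257,202). The knob top is at (308,71). Now I'm going above the knob.

Emit:
move_arm(
  rows=[
    [[7.5, 3, 1.4, 0, 0, 0, 0], [7.5, 6.5, 3, 0, 0, 0, 0], [7.5, 10, 4.6, 1, 0, 0, 0], [7.5, 11, 5.1, 4, 0, 0, 0], [7.5, 11, 5.1, 8, 0, 0, 0]],
  ],
)

```text
t: 13.3
eef_pos: [533.6, -38.9, 187.1]
orientation: [-180.0, -0.0, -70.2]
contact_force: [1.6, 0.1, -0.8]
gripper_width: 0.856
```

```bash
python3 - <<'E'
from cell import env
from h import *
s=env.state();print(s["t"],s["eef_pos"],s["orientation"])
c=env.camera("wrist");g=cv2.cvtColor(c["image"],cv2.COLOR_RGB2GRAY)
u,v=map(int,proj(c,[534,-37,122]));r=28;p=g[v-r:v+r+1,u-r:u+r+1]
m=(p<55).astype(np.uint8);cs,_=cv2.findContours(m,cv2.RETR_EXTERNAL,cv2.CHAIN_APPROX_NONE)
k=max(cs,key=cv2.contourArea);e,rad=cv2.minEnclosingCircle(k);print(u,v,e[0]+u-r,e[1]+v-r,rad)
b=cv2.connectedComponentsWithStats((p>90).astype(np.uint8));i=b[1][int(e[1]),int(e[0])];U,V=b[3][i][0]+u-r,b[3][i][1]+v-r
print("dot",i,b[2][i],U,V,onz(c,U,V,122));k=onz(c,U,V,122);print(go(s,[*k,90],-70))
cv2.imwrite("pics/w7.png",c["image"][:,:,::-1])
E
```

```text
13.3 [533.57823913 -38.86708536 187.06043711] [-1.79979117e+02 -3.22030216e-02 -7.02389620e+01]
255 207 255.06044006347656 199.46703338623047 18.7951717376709
dot 0 [   0    0   51   57 1434] 255.72384937238496 203.721059972106 [535.06020794 -40.11857926]
(array([ 0.16, -0.09,  9.71]), array([-0.   , -0.001, -0.004]))
```

Emit:
move_arm(
  rows=[
    [[7.5, 0.1, 0, 2, 0, 0, 0], [7.5, 0.1, 0, 5, 0, 0, 0], [7.5, 0.1, 0, 8, 0, 0, 0], [7.5, 0.1, 0, 9.4, 0, 0, 0], [7.5, 0.1, 0, 9.7, 0, 0, 0]],
  ],
)

```text
t: 13.85
eef_pos: [532.9, -37.4, 89.5]
orientation: [179.8, 0.2, -70.1]
contact_force: [0.4, -0.5, 0.0]
gripper_width: 0.853
```

Emit:
move_arm(
  rows=[
    [[5, 0, 0, 0, 0, 0, 0], [4, 0, 0, 0, 0, 0, 0], [3.3, 0, 0, 0, 0, 0, 0], [2.9, 0, 0, 0, 0, 0, 0], [2.5, 0, 0, 0, 0, 0, 0]],
  ],
  grip_force=10,
)

```text
t: 14.35
eef_pos: [534.3, -38.0, 92.1]
orientation: [-180.0, -0.0, -70.1]
contact_force: [0.4, -0.4, -0.1]
gripper_width: 0.423
```

Emit:
move_arm(
  rows=[
    [[2.3, 0, 0, 0, 0, 0, 0], [2.3, 0, 0, 0, 0, 0, 0], [2.3, 0, 0, 0, 0, 0, 0], [2.3, 0, 0, 0, 0, 0, 0], [2.3, 0, 0, 0, 0, 0, 0]],
  ],
)

```text
t: 14.85
eef_pos: [534.2, -38.0, 91.8]
orientation: [-180.0, -0.0, -70.1]
contact_force: [-2.2, -0.1, 5.1]
gripper_width: 0.31
```

Emit:
move_arm(
  rows=[
    [[2, 0, 0, 0, 0, 0, 0], [2, 0, 0, 0, 0, 0, 0], [2, 0, 0, 0, 0, 0, 0]],
  ],
  grip_force=40,
)

```text
t: 15.15
eef_pos: [534.1, -38.0, 91.8]
orientation: [180.0, -0.0, -70.1]
contact_force: [-3.4, -1.3, 4.7]
gripper_width: 0.303
```

Emit:
move_arm(
  rows=[
    [[2, 0, 0, -0.2, 0, 0, 0], [2, 0, 0, -0.5, 0, 0, 0], [2, 0, 0, -0.8, 0, 0, 0], [2, 0, 0, -1.1, 0, 0, 0], [2, 0, 0, -1.25, 0, 0, 0]],
  ],
)

```text
t: 15.65
eef_pos: [534.0, -37.9, 104.1]
orientation: [180.0, 0.0, -70.1]
contact_force: [0.4, -2.0, -8.5]
gripper_width: 0.308
```

```bash
python3 - <<'E'
from cell import env
from h import *
s=env.state();print(s["t"],s["eef_pos"],s["orientation"],s["contact_force"],s["gripper_width"],s["joint_positions"][5])
p=s["eef_pos"]
print(go(s,p+70*np.array([.0742,.9972,0]),s["orientation"][2]))
E
```

```text
15.65 [534.00379112 -37.93530189 104.07790783] [ 1.79969554e+02  1.74245459e-02 -7.00818284e+01] [ 0.38239895 -2.02889712 -8.47858427] 0.3082911913764653 143.34384351407357
(array([-6.39, -2.87,  0.  ]), array([0.001, 0.   , 0.   ]))
```

Emit:
move_arm(
  rows=[
    [[2, -0.09, -0.04, 0, 0, 0, 0], [2, -0.27, -0.12, 0, 0, 0, 0], [2, -0.55, -0.25, 0, 0, 0, 0], [2, -0.91, -0.41, 0, 0, 0, 0], [2, -1.28, -0.57, 0, 0, 0, 0]],
  ],
)

```text
t: 16.15
eef_pos: [535.1, -23.5, 104.0]
orientation: [180.0, 0.0, -70.1]
contact_force: [-0.3, -2.2, -8.6]
gripper_width: 0.304
```

Emit:
move_arm(
  rows=[
    [[2, -0.37, -0.16, 0, 0, 0, 0], [2, -0.73, -0.33, 0, 0, 0, 0], [2, -1.1, -0.49, 0, 0, 0, 0], [2, -1.46, -0.66, 0, 0, 0, 0], [2, -1.83, -0.82, 0, 0, 0, 0]],
  ],
)

```text
t: 16.65
eef_pos: [536.6, -3.6, 104.1]
orientation: [180.0, 0.0, -70.1]
contact_force: [-0.3, -3.1, -8.8]
gripper_width: 0.308
```

Emit:
move_arm(
  rows=[
    [[2, -0.37, -0.16, 0, 0, 0, 0], [2, -0.73, -0.33, 0, 0, 0, 0], [2, -1.1, -0.49, 0, 0, 0, 0], [2, -1.46, -0.66, 0, 0, 0, 0], [2, -1.83, -0.82, 0, 0, 0, 0]],
  ],
)

```text
t: 17.15
eef_pos: [538.1, 16.4, 104.1]
orientation: [180.0, 0.0, -70.1]
contact_force: [-0.9, -2.4, -8.3]
gripper_width: 0.307
```

Emit:
move_arm(
  rows=[
    [[2, -0.32, -0.14, 0, 0, 0, 0], [2, -0.6, -0.27, 0, 0, 0, 0], [2, -0.87, -0.39, 0, 0, 0, 0], [2, -1.05, -0.47, 0, 0, 0, 0], [2, -1.15, -0.52, 0, 0, 0, 0]],
  ],
)

```text
t: 17.65
eef_pos: [539.1, 28.8, 104.2]
orientation: [180.0, 0.0, -70.1]
contact_force: [-1.4, -1.5, -8.3]
gripper_width: 0.306
```

```bash
python3 - <<'E'
from cell import env
from h import *
s=env.state();print(s["t"],s["eef_pos"],s["orientation"],s["contact_force"],s["gripper_width"],s["joint_positions"][5])
p=s["eef_pos"];q=np.array([534.1,-38.0,p[2]])+70*np.array([.0742,.9972,0])
print(q,go(s,q,s["orientation"][2]))
E
```

```text
17.65 [539.07983965  28.7933459  104.15749738] [ 1.79996005e+02  2.34646185e-03 -7.00771874e+01] [-1.44474989 -1.52391712 -8.29373154] 0.3061524839657947 150.56322411390818
[539.294       31.804      104.15749738] (array([-0.28, -0.12,  0.  ]), array([0., 0., 0.]))
```

Emit:
move_arm(
  rows=[
    [[2, -0.1, -0.04, 0, 0, 0, 0], [2, -0.2, -0.09, 0, 0, 0, 0], [2, -0.28, -0.12, 0, 0, 0, 0], [2, -0.28, -0.12, 0.1, 0, 0, 0], [2, -0.28, -0.12, 0.2, 0, 0, 0]],
  ],
)

```text
t: 18.15
eef_pos: [539.3, 31.8, 102.2]
orientation: [-180.0, 0.0, -70.1]
contact_force: [-0.7, 0.1, -7.6]
gripper_width: 0.308
```

Emit:
move_arm(
  rows=[
    [[2, 0, 0, 0.1, 0, 0, 0], [2, 0, 0, 0.2, 0, 0, 0], [2, 0, 0, 0.3, 0, 0, 0], [2, 0, 0, 0.35, 0, 0, 0], [2, 0, 0, 0.35, 0, 0, 0]],
  ],
)

```text
t: 18.65
eef_pos: [539.3, 31.7, 98.6]
orientation: [-180.0, 0.0, -70.1]
contact_force: [-0.3, 0.6, -7.7]
gripper_width: 0.301
```

Emit:
move_arm(
  rows=[
    [[2, 0, 0, 0.1, 0, 0, 0], [2, 0, 0, 0.2, 0, 0, 0], [2, 0, 0, 0.3, 0, 0, 0], [2, 0, 0, 0.4, 0, 0, 0], [2, 0, 0, 0.5, 0, 0, 0]],
  ],
)

```text
t: 19.15
eef_pos: [539.3, 31.7, 93.6]
orientation: [-180.0, -0.0, -70.1]
contact_force: [-0.6, 0.8, -5.6]
gripper_width: 0.306
```

Emit:
move_arm(
  rows=[
    [[2, 0, 0, 0.05, 0, 0, 0], [2, 0, 0, 0.1, 0, 0, 0], [2, 0, 0, 0.15, 0, 0, 0], [2, 0, 0, 0.18, 0, 0, 0], [2, 0, 0, 0.18, 0, 0, 0]],
  ],
)

```text
t: 19.65
eef_pos: [539.3, 31.7, 91.9]
orientation: [-180.0, -0.0, -70.1]
contact_force: [-1.2, 1.9, -4.1]
gripper_width: 0.302
```

Emit:
move_arm(
  rows=[
    [[2, 0, 0, 0.03, 0, 0, 0], [2, 0, 0, 0.06, 0, 0, 0], [2, 0, 0, 0.06, 0, 0, 0]],
  ],
)

```text
t: 19.95
eef_pos: [539.4, 31.7, 91.8]
orientation: [-180.0, -0.0, -70.1]
contact_force: [-3.1, 1.4, 4.1]
gripper_width: 0.303
```

Emit:
move_arm(
  rows=[
    [[2, 0, 0, 0.03, 0, 0, 0], [2, 0, 0, 0.05, 0, 0, 0], [2, 0, 0, 0.05, 0, 0, 0]],
  ],
)

```text
t: 20.25
eef_pos: [539.5, 31.6, 91.7]
orientation: [-179.9, -0.0, -70.1]
contact_force: [-4.9, 1.2, 8.8]
gripper_width: 0.303
```

The downward stop is at z 91.8, the same height as with the pin home at the start. I'll look once more before handing in.

```bash
python3 - <<'E'
from cell import env
from h import *
s=env.state();print(s["t"],s["eef_pos"],s["contact_force"])
c=env.camera("scene");im=c["image"][:,:,::-1]
b=np.array([543.3,87.6])+70*np.array([.0742,.9972]);print("bottle top/base px",proj(c,[*b,185]),proj(c,[*b,90]))
cv2.imwrite("pics/f.png",cv2.convertScaleAbs(cv2.resize(im[60:260,180:440],None,fx=3,fy=3,interpolation=cv2.INTER_CUBIC),alpha=1.3))
E
```

```text
20.25 [539.46684468  31.64528528  91.74193349] [-4.94288961  1.18599561  8.8469012 ]
bottle top/base px (np.float64(319.9302880607801), np.float64(124.18029935819969)) (np.float64(316.5975501895787), np.float64(151.94180591807265))
```

View pics/f.png

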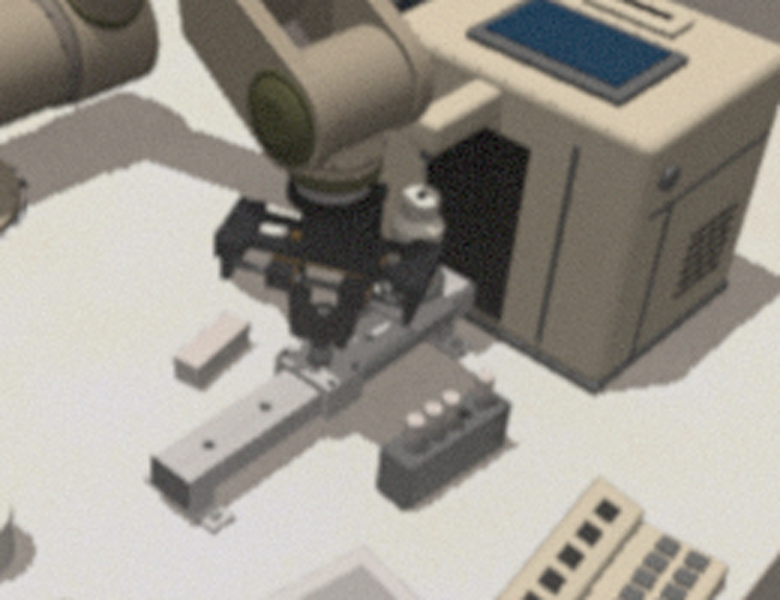

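The view shows the bottle upright under the sipper, with its cap at (421,195) in the crop where predicted. Two free holes now show behind the saddle, and the slide box and rack are undisturbed.

```bash
python3 -c "
from cell import env
print(env.hand_in(),env.state()['t'])"
```

```text
the job is handed in; nothing more can be done
the job is handed in; nothing more can be done
```

The job is done and handed in at about 20 s of the 51 s allowed. The bottle stands in the dish under the sipper, and the gripper still holds the knob with the pin home in the next hole.

- **Bottle:** I gripped it by the sides, lowered it until it touched the dish floor and released it. A look just after release showed it upright and centred. The last picture shows its cap within about 1 px of the predicted spot under the sipper.
- **Slide:** I pulled the knob up 12 mm, moved it 70 mm towards the housing and let it down slowly. The pull was still downwards below 8 mm of lift, so the pin was entering the hole.
- **Pin home:** The downward stop came at a tool height of 91.8 mm, the same as when I first gripped the knob with the pin home. The gripper is pressing down with about 9 N there.
- **Other things on the bench:** The slide box and tube rack look undisturbed in the last picture. The square bottle and tip box were not in that view, or only partly, but the arm registered no contact with them.
- **Disagreement:** The top and wrist cameras differed by about 3–5 mm along the slide direction. I used a compromise between them, which was within the slack of the dish and the grip.

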